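# Brush out a sample jar and present its label to the reader

## Robot

A 6-joint arm with a two-finger parallel gripper is mounted at the origin on the work surface. World frame = base frame: x ahead of the robot, y to its left, z up, the work surface at z = 0. Lengths are in m, angles in rad, forces in N, time in s.
With the tool pointing down it reaches from about 0.325 to 1 m from the base axis. Payload 5.1 kg.
Tool frame: the origin (TCP) lies on the centre line of the jaws, within the pads' length; the fingertips stand 22 mm ahead of it and the grasp point (between the pads) lies 3 mm ahead of it (tip_reach is the z of the fingertips in the tool frame, in m); z points along the fingers, y is the line along which they close (so a half turn about z gives the same grasp; the last joint's range is limited). The gripper opens to 85 mm and grips with 20 to 120 N. Pads are 22 mm wide; open, the fingers measure 114 mm over their backs; the gripper's body (76 mm by 85 mm) begins 54 mm behind the grasp point. The pads swing forward as they close: fully open they stand 13 mm farther back than shut.
Start: joints at [1.042, 0.124, 1.65, -0, 1.367, -0.083], TCP at [0.28, 0.586, 0.253] pointing down, gripper open.
Joint ranges: [-2.61, 2.61], [-1.02, 2.33], [0.03, 2.71], [-1.35, 4.49], [0.32, 2.68], [-2.91, 2.91]. Speed limits (rad/s): [2.57, 2.57, 3.14, 3.14, 3.14, 3.14].

## Interface

Orientations are given as a rotation vector (axis times angle).
In Python, from rig import read_state, get_image, sign_off, tip_reach gives the robot as it stands.
- The arm moves only by the tool carry_out, never from a script. Its argument "steps" is a list that holds one entry, the list of rows, each a list of 7 numbers: the turn, a rotation vector about the tool's x, y, z scaled (see below), then the shift along the tool's x, y, z scaled (see below), then the closure, from 0 (fully open) to 1 (shut). In form: [[[rx, ry, rz, tx, ty, tz, claw], ...]]. A call has 1 to 5 rows; each row shifts and turns the commanded pose from where the row before left it, along the tool's axes as they then stand; what a row does not reach is not made up. The controller multiplies each number of a shift by 0.05 m and each number of a turn by 5 degrees. A row lasts 1/8 s, in which the tool goes at most 62.5 mm and 10.7 degrees, less where a joint would pass 70% of its speed; a pose out of reach is approached as far as the arm can. A call with a number of a shift or a turn outside -1 to 1 is refused whole. A call with a gripper value outside its range is refused whole. The fingers move at their own pace and stop on an object; the grip force is fixed at half the most. Time passes only in rows, so rows that do not move let the fingers close. It gives the time, the measured TCP pose, the force, the opening and the grip force at its end, in the units of the state.
- read_state(): the state, without advancing time (a new reading comes with each control period).
- get_image(name): name is "scene" or "top" or "wrist"; returns a dict with "pixels" (400x640x3 uint8, blue, green, red), "camera_matrix" (3x3 intrinsics, pixels), "R" (3x3) and "t" (3): a world point X has camera coordinates R X + t. Camera axes: x right, y down, z forward; pixel columns grow to the right and rows downward; lengths in m; the calibration is good to about 2 mm. A picture is of the moment at which its call begins. There is no depth.
- sign_off(): hands the job in; it is judged then, once.
The state is a dict: "time_s": time; "joint_positions": joint angles; "qvel": joint speeds; "joint_efforts": joint torques, N m; "tcp_pos": TCP position; "orientation": TCP orientation; "force": force on the tool from outside, world axes, zero at the start; "torque": the same for the moment, N m; "opening": opening from 0.0 (shut) to 1.0 (fully open); "finger_force": force on a finger pad.
Only numpy, scipy, OpenCV 4.12 (cv2) and the standard library are available. Lean on these libraries where they do the work, as an engineer would, in place of code of your own. Each camera call takes 0.05 s, during which the arm holds its last target. There are 200 camera calls.

## Task

Wash-up at the produce-testing bench: take the bottle brush from its caddy, scrub out the one open glass jar with two full up-and-down strokes, right to the bottom each time, and put the brush back head down in its caddy compartment. Then book the jar in: stand it upright in the middle of the label reader's round pad with its paper label facing squarely to the reader's window. It is glass, so don't jam the brush in it, tip it over or drop it, and leave the other things on the bench where they stand.

Things in the scene. Friction and masses are not known exactly. Their poses are not given: they have to be found in the camera images.
- jar: The open jar (the only one without a lid): clear glass cylinder, outer diameter 60 mm, height 85 mm, wall 3 mm, inner floor 5 mm above its underside, about 150 g, loose. Origin: centre of its underside, z up. Its x axis points out through the middle of the label; a 6 mm pouring lip on the rim is on the same side. It may be gripped anywhere round its side.
- jar_label (a point): Middle of the jar's white barred paper label: 30 mm from the jar's axis along its x, 40 mm above its underside; the label is 64 mm high and covers about 80 degrees of the side.
- brush: Bottle brush, 220 mm long, about 80 g: stiff bristle head 36 mm across, 74 mm long; wire stem 6 mm thick to 130 mm; white handle from 130 to 220 mm, 18 mm (x) by 15 mm (y), flat sides. Origin: centre of the head's free end, z along the brush to the handle. At first it leans in the caddy, head down, about 32 degrees from vertical, handle over the caddy's -x rim, free from 115 mm up.
- caddy: Stainless caddy, fixed: open box 84 (x) by 104 (y) by 104 mm high, walls and floor 4 mm, parted along x into two compartments, 76 (x) by 46 mm (y). Origin: centre of its underside; x points roughly away from the robot. The brush's compartment has its middle at y = -25 mm; the other holds two low stoppers. Drawn out slanting, the brush head catches the rim; upright it comes free.
- reader: Label reader, fixed: grey base plate 6 mm thick, 116 mm wide, from x = -55 to 150 mm; on it a round rubber pad 92 mm across and a black upright head 58 mm deep, 86 mm wide, front at x = 80 mm, top at 129 mm. Origin: under the pad's centre, z up. x points from the pad to the head: a jar facing the window has its x axis along the reader's x axis.
- reader_pad (a point): Centre of the pad's top face, 8 mm above the bench.
- reader_window (a point): Middle of the reader's dark window, 80 mm from the pad's centre along the reader's x, 56 mm above the bench; it looks back towards the pad.
- lidded1: Bystander: closed glass sample jar, 62 mm across, 84 mm high, white ribbed screw lid 16 mm high, some chopped vegetable inside and a small label. Origin: centre of its underside, z up. Leave it standing where it is.
- lidded2: Bystander: closed glass sample jar, 62 mm across, 84 mm high, white ribbed screw lid 16 mm high, some chopped vegetable inside and a small label. Origin: centre of its underside, z up. Leave it standing where it is.
- lidded3: Bystander: closed glass sample jar, 62 mm across, 84 mm high, white ribbed screw lid 16 mm high, some chopped vegetable inside and a small label. Origin: centre of its underside, z up. Leave it standing where it is.
- reagent: Bystander: small amber reagent bottle, 48 mm across, 75 mm high. Origin: centre of its underside.
- potato: Bystander: potato, 72 mm across, 50 mm high. Origin: centre of its underside.
- tipbox: Bystander: box of pipette tips with a blue lid, 122 by 87 mm, 60 mm high. Origin: centre of its underside.
Things that resemble listed ones, but are neither listed nor needed, are in the scene too. What is shaped like the caddy but green is not meant. Leave any pink look-alike of the jar alone.

How it is judged:
On the way, in this order (a step that is already met when the one before it is completed fails the run):
1. the brush head is down at the bottom of the open jar (end of the head within 20 mm of the inner floor) (horizontal distance between brush and jar below 0.03 m and z of brush in the frame of jar below 0.025 m), for 0.05 s.
2. the brush is drawn up (end of the head at least 45 mm above the inner floor) (z of brush in the frame of jar above 0.05 m), for 0.05 s.
3. the brush head is down at the bottom of the jar a second time (all of step 1), for 0.05 s.
4. the brush is drawn up a second time (z of brush in the frame of jar above 0.05 m), for 0.05 s.
5. the brush is back in its compartment of the caddy, head down, and let go (z of brush in the frame of caddy below 0.05 m and x of brush in the frame of caddy between -0.04 and 0.04 m and y of brush in the frame of caddy between -0.05 and 0 m and contact force between the fingers and brush below 0.1 N), for 0.2 s.
6. after that, the jar stands on the reader's pad with its label to the window (horizontal distance between jar and reader_pad below 0.015 m and z of jar in the frame of reader below 0.011 m and angle between jar's own z axis and vertical below 0.08 rad and angle between the x axis of jar and the x axis of reader, either way round below 0.28 rad and distance between jar_label and reader_window below 0.08 m), for 0.2 s.
At the end, for the whole second after the job is handed in: The jar stands upright (0.08 rad) and still on the reader's pad, within 15 mm of its centre, label within 0.28 rad of squarely facing the window; the brush rests head down in its own caddy compartment (end of the head less than 50 mm above the caddy's underside) (all of step 6 and z of brush in the frame of caddy below 0.05 m and x of brush in the frame of caddy between -0.04 and 0.04 m and y of brush in the frame of caddy between -0.05 and 0 m and linear speed of each of jar, brush below 0.02 m/s and angular speed of jar below 0.1 rad/s); the robot touches nothing.
It fails at once if the jar is tipped by more than 0.5 rad (angle between jar's own z axis and vertical above 0.5 rad).
It fails at once if the brush is jammed against the jar with more than 40 N (contact force between brush and jar above 40 N).
It fails at once if the jar is dropped (let go of while more than 25 mm above the bench) (height (world z) of jar above 0.025 m and contact force between the fingers and jar below 0.05 N).
It fails at once if another jar, the reagent bottle, the potato or the tip box is moved by more than 30 mm (distance of any of lidded1, lidded2, lidded3, reagent, potato, tipbox from where it was at the start of the episode above 0.03 m).
It also fails if it takes over 64 s, if anything falls off the work surface, if the arm or the gripper's body presses on something with over 40 N, if the wrist force passes 120 N, or if a joint passes its speed limit or range.

## Working session

There is one attempt and no reset: what is moved stays moved. The work goes in short steps, Python scripts to look and compute and a tool call to move; the robot and the scene stay as the last step left them, time stands still between calls to the robot, and variables do not carry over. Pictures are saved under pics/ and viewed, at most 10 in all, crops included, and the job is handed in when it is done.

Besides the shell and the picture viewer there is one more tool, called after ">>>" as name(argument=value, ...) on one line, values as JSON. carry_out: Moves the arm, as the interface text tells. Shifts and turns lie within -1 to 1; 1 stands for 0.05 m of shift or 5 degrees of turn. Its arguments: {"type":"object","properties":{"steps":{"type":"array","items":{"type":"array","items":{"type":"array","items":{"type":"number"}}}}},"required":["steps"]}

```bash
mkdir -p pics; ls; python3 - <<'E'
from rig import *
import cv2,pickle
d={}
for n in("scene","top","wrist"):
    d[n]=get_image(n); cv2.imwrite(f"pics/{n}0.png",d[n]["pixels"])
    print(n,d[n]["camera_matrix"].tolist(),d[n]["R"].round(4).tolist(),d[n]["t"].round(4).tolist())
pickle.dump(d,open("im0.pkl","wb"))
print(read_state())
E
```

```text
pics
scene [[431.6509697862867, 0.0, 319.89268824544564], [0.0, 431.6509697862867, 202.95322045034348], [0.0, 0.0, 1.0]] [[-0.5119, 0.8591, -0.0026], [0.6749, 0.4003, -0.6199], [-0.5315, -0.319, -0.7847]] [0.254, -0.3074, 1.6235]
top [[374.0309037083057, 0.0, 318.1779889360924], [0.0, 374.0309037083057, 197.87586690243415], [0.0, 0.0, 1.0]] [[0.0243, -0.9997, -0.0], [-0.9966, -0.0242, -0.0786], [0.0785, 0.0019, -0.9969]] [0.0094, 0.517, 1.1408]
wrist [[293.7886629845652, 0.0, 322.65255981780143], [0.0, 293.7886629845652, 198.20681612027437], [0.0, 0.0, 1.0]] [[0.4308, 0.9025, -0.0024], [0.8562, -0.4079, 0.3172], [0.2853, -0.1386, -0.9484]] [-0.6477, -0.0426, 0.3817]
{'time_s': 0.15, 'joint_positions': array([ 1.04239451e+00,  1.24397504e-01,  1.65134029e+00, -8.17932205e-06,
        1.36749514e+00, -8.25789317e-02]), 'qvel': array([ 0.00013552, -0.00275347, -0.0036712 ,  0.00166631, -0.00195484,
       -0.00048867]), 'joint_efforts': array([ 1.22598409e-03, -4.24226010e+01, -3.66013670e+01, -8.91134982e-05,
        4.60635740e-03,  2.61764950e-05]), 'tcp_pos': array([0.28007971, 0.58608844, 0.25231988]), 'orientation': array([-6.94401650e-01, -3.06338917e+00,  2.46065228e-03]), 'force': array([0.21783637, 0.00935732, 0.63298756]), 'torque': array([-0.0471299, -0.0381233,  0.0133026]), 'finger_force': 0.0, 'opening': 0.9997963419468121}
```

View pics/scene0.png

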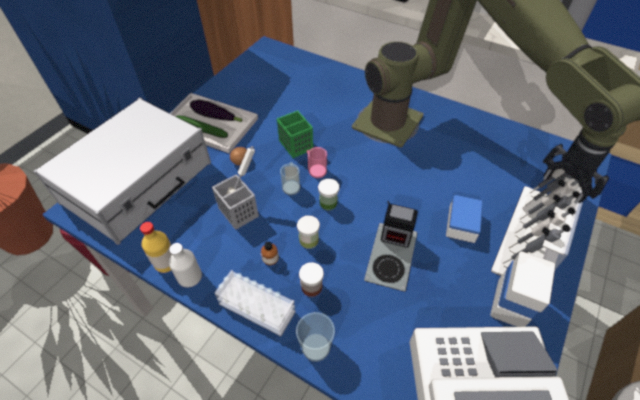

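View pics/top0.png

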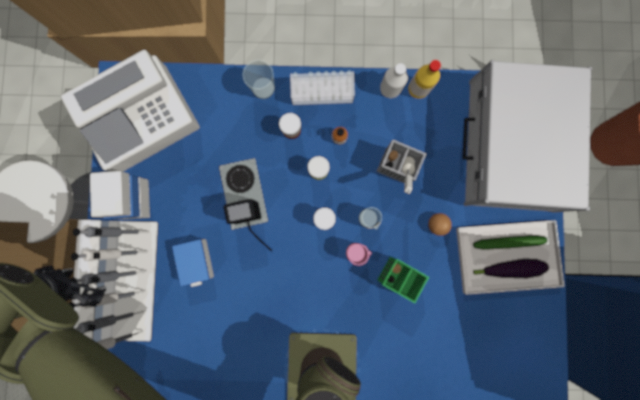

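The scene shows the open jar at scene (290,179) / top (371,217) and the grey caddy with the brush at scene (235,200) / top (403,160). The reader is at top (240,190), with its pad at (239,179) and its head towards the robot. I'll enlarge the areas that matter.

```bash
cat > h.py <<'E'
import numpy as np,cv2,pickle
from rig import *
from scipy.spatial.transform import Rotation as Ro
def ray(im,u,v):
    K=im["camera_matrix"];R=np.array(im["R"]);t=np.array(im["t"])
    return -R.T@t, R.T@np.linalg.solve(K,[u,v,1.])
def plane(im,u,v,z):
    c,d=ray(im,u,v); return c+d*(z-c[2])/d[2]
def proj(im,X):
    p=im["camera_matrix"]@(np.array(im["R"])@np.array(X)+im["t"]); return p[:2]/p[2]
def two(a,ua,b,ub):
    A=[];B=[]
    for im,u in((a,ua),(b,ub)):
        c,d=ray(im,*u);d=d/np.linalg.norm(d);P=np.eye(3)-np.outer(d,d);A.append(P);B.append(P@c)
    return np.linalg.lstsq(np.vstack(A),np.hstack(B),rcond=None)[0]
def tool():
    s=read_state();return s["tcp_pos"],Ro.from_rotvec(s["orientation"])
def toolmove(p,R=None):
    """units for shift to p, and turn to R"""
    q,r=tool(); o=[(r.inv().apply(np.array(p)-q)/.05).round(2)]
    if R is not None:o.append((np.degrees((r.inv()*R).as_rotvec())/5).round(2))
    return o
E
python3 - <<'E'
from h import *
d=pickle.load(open("im0.pkl","rb"))
T=d["top"];S=d["scene"]
for n,u,z in(("jar",(371,217),.085),("caddy",(403,160),.104),("pad",(239,179),.008),("head",(243,211),.129),("lid1",(325,218),.084),("lid2",(318,167),.084),("lid3",(290,125),.084),("pink",(357,254),.08),("reag",(340,135),.075),("green",(404,281),.1)): print(n,plane(T,*u,z).round(3))
a=T["pixels"][140:240,350:450];b=S["pixels"][140:240,205:335][:, :100+30]
c=T["pixels"][150:235,205:280]
cv2.imwrite("pics/crop.png",np.hstack([cv2.resize(a,(400,400),interpolation=3),cv2.resize(b,(390,400),interpolation=3)]))
E
```

```text
jar [ 0.459 -0.134  0.085]
caddy [ 0.626 -0.222  0.104]
pad [0.571 0.273 0.008]
head [0.466 0.232 0.129]
lid1 [0.453 0.    0.084]
lid2 [0.603 0.025 0.084]
lid3 [0.727 0.111 0.084]
pink [ 0.351 -0.095  0.08 ]
reag [ 0.703 -0.039  0.075]
green [ 0.279 -0.228  0.1  ]
```

View pics/crop.png

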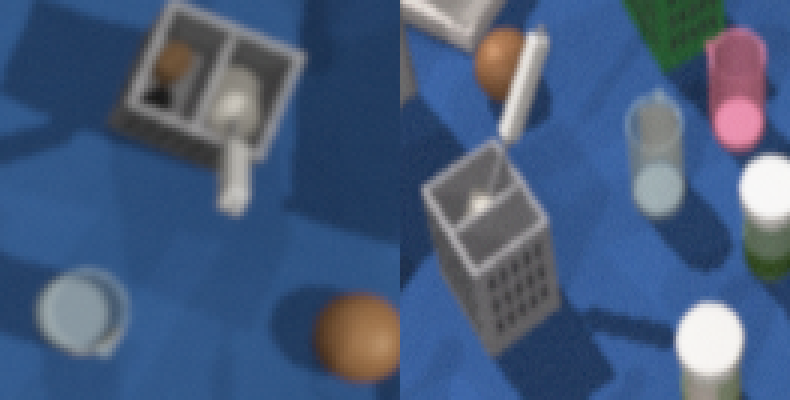

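Left crop (4x, origin at top (350,140)): the brush handle runs from about (235,140) to (232,210), in the right-hand compartment, leaning over the robot-side rim. The jar's lip is at (107,350), on the robot side. Right crop: the handle goes from (510,140) to (540,30), and the jar's lip is at (660,92).

```bash
python3 - <<'E'
from h import *
d=pickle.load(open("im0.pkl","rb"))
T=d["top"];S=d["scene"]
L=lambda x,y:(350+x/4,140+y/4)
Rr=lambda x,y:(205+(x-400)/3,140+y/4)
print("caddy rim",[plane(T,*L(*c),.104)[:2].round(3).tolist() for c in((172,3),(302,53),(262,160),(130,106))])
print("handle top",two(T,L(233,205),S,Rr(540,32)).round(3),"bottom",two(T,L(236,143),S,Rr(510,138)).round(3))
print("lip",two(T,L(107,352),S,Rr(660,92)).round(3))
print("jar rim ctr S",plane(S,*Rr(655,130),.085).round(3),"T",plane(T,*L(83,310),.085).round(3),"base",plane(S,*Rr(658,190),.005).round(3))
q,r=tool();print(q,r.as_matrix().round(3))
W=d["wrist"];C=-W["R"].T@W["t"];print("cam in tool",r.inv().apply(C-q).round(3),(W["R"]@r.as_matrix()).round(3))
# reader
im=T["pixels"][140:250,200:290];cv2.imwrite("pics/reader.png",cv2.resize(im,(540,660),interpolation=3)[:600])
E
```

```text
caddy rim [[0.682, -0.192], [0.648, -0.287], [0.569, -0.258], [0.606, -0.162]]
handle top [ 0.526 -0.214  0.197] bottom [ 0.576 -0.231  0.121]
lip [ 0.427 -0.149  0.079]
jar rim ctr S [ 0.467 -0.126  0.085] T [ 0.458 -0.133  0.085] base [ 0.462 -0.13   0.005]
[0.28007971 0.58608844 0.25231988] [[-0.902  0.431 -0.001]
 [ 0.431  0.902 -0.001]
 [ 0.    -0.002 -1.   ]]
cam in tool [ 0.081 -0.001 -0.122] [[ 0.     1.     0.001]
 [-0.948  0.001 -0.317]
 [-0.317 -0.001  0.948]]
```

View pics/reader.png

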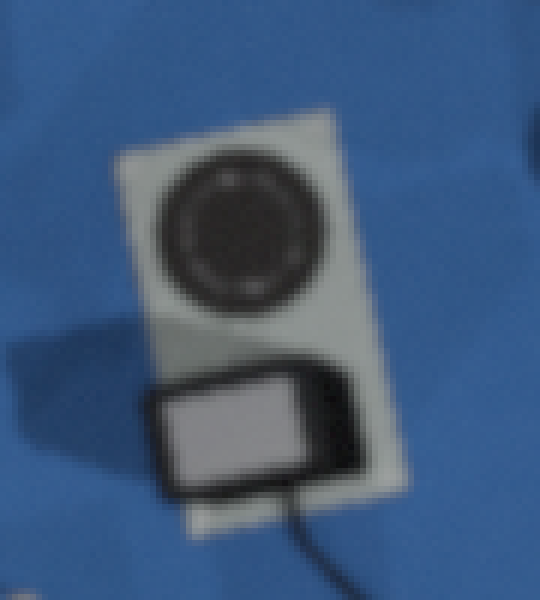

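The plate corners are at crop (118,155), (335,110), (410,490) and (193,540), the pad centre is at (241,230), and the head is at the robot end. Now I'll work out the approach.

```bash
python3 - <<'E'
from h import *
d=pickle.load(open("im0.pkl","rb"))
T=d["top"]
L=lambda x,y:(200+x/6,140+y/6)
c=[plane(T,*L(*p),.006)[:2] for p in((118,155),(335,110),(410,490),(193,540))]
ax=(c[2]+c[3]-c[0]-c[1])/2;print("reader",np.linalg.norm(ax),ax/np.linalg.norm(ax),"from plate",(c[0]+c[1])/2+.055*ax/np.linalg.norm(ax),"pad",plane(T,*L(241,230),.008))
u=np.array([-.493,.191,.848]);u/=np.linalg.norm(u)
y=np.array([.361,.9326,0]);z=-u;y-=z*(y@z);y/=np.linalg.norm(y)
R=Ro.from_matrix(np.c_[np.cross(y,z),y,z])
np.save("Rlean.npy",R.as_matrix())
g=np.array([.526,-.214,.197])-.027*u
print(g, g+.08*u,toolmove(g+.08*u,R))
E
```

```text
reader 0.20575437460759374 [-0.97317067 -0.23008442] from plate [0.57175342 0.26667449] pad [0.57340168 0.26918833 0.008     ]
[ 0.5393201  -0.21916053  0.17408835] [ 0.49985314 -0.20387008  0.24197473] [array([-10.78, -12.36,   0.23]), array([-0.26, -6.39, -0.85])]
```

>>> carry_out(steps=[[[0, 0, 0, -0.6, -0.69, 0, 0], [0, 0, 0, -0.6, -0.69, 0, 0], [0, 0, 0, -0.6, -0.69, 0, 0], [0, 0, 0, -0.6, -0.69, 0, 0], [0, 0, 0, -0.6, -0.69, 0, 0]]])

```text
time_s: 0.78
tcp_pos: [0.3413, 0.3646, 0.253]
orientation: [-0.694, -3.064, 0.001]
force: [0.1, 0.1, 1.3]
opening: 1.002
finger_force: 0.0
```

>>> carry_out(steps=[[[0, 0, 0, -0.6, -0.69, 0, 0], [0, 0, 0, -0.6, -0.69, 0, 0], [0, 0, 0, -0.6, -0.69, 0, 0], [0, 0, 0, -0.6, -0.69, 0, 0], [0, 0, 0, -0.6, -0.69, 0, 0]]])

```text
time_s: 1.4
tcp_pos: [0.4022, 0.1444, 0.2531]
orientation: [0.694, 3.064, 0.0]
force: [0.7, -0.1, -0.2]
opening: 1.003
finger_force: 0.0
```

>>> carry_out(steps=[[[0, 0, 0, -0.6, -0.69, 0, 0], [0, 0, 0, -0.6, -0.69, 0, 0], [0, 0, 0, -0.6, -0.69, 0, 0], [0, 0, 0, -0.6, -0.69, 0, 0], [0, 0, 0, -0.6, -0.69, 0, 0]]])

```text
time_s: 2.02
tcp_pos: [0.4632, -0.076, 0.2531]
orientation: [-0.695, -3.064, -0.0]
force: [1.5, 0.2, 0.3]
opening: 0.998
finger_force: 0.0
```

>>> carry_out(steps=[[[0, 0, 0, -0.6, -0.69, 0, 0], [0, 0, 0, -0.6, -0.69, 0, 0], [0, 0, 0, -0.6, -0.63, 0, 0], [0, -1, -0.1, 0, 0, 0, 0], [0, -1, -0.1, 0, 0, 0, 0]]])

```text
time_s: 2.65
tcp_pos: [0.5011, -0.2048, 0.2525]
orientation: [0.633, 2.902, -0.058]
force: [-0.3, -0.0, -0.6]
opening: 1.002
finger_force: 0.0
```

>>> carry_out(steps=[[[0, -1, -0.2, 0, 0, 0, 0], [0, -1, -0.2, 0, 0, 0, 0], [0, -1, -0.1, 0, 0, 0, 0], [0, -1, -0.1, 0, 0, 0, 0], [0, -0.39, 0, 0, 0, 0, 0]]])

```text
time_s: 3.28
tcp_pos: [0.5003, -0.2036, 0.2525]
orientation: [0.482, 2.548, -0.162]
force: [0.3, -0.1, -0.6]
opening: 1.0
finger_force: 0.0
```

```bash
python3 - <<'E'
from h import *
W=get_image("wrist");T=get_image("top");S=get_image("scene");pickle.dump(dict(wrist=W,top=T,scene=S),open("im1.pkl","wb"))
cv2.imwrite("pics/w1.png",W["pixels"])
R=Ro.from_matrix(np.load("Rlean.npy"))
print(read_state()["time_s"],tool()[0],toolmove([.5,-.204,.242],R))
for p in([.526,-.214,.197],[.576,-.231,.121],[.46,-.13,.085]): print(proj(W,p))
E
```

```text
3.425 [ 0.5008884  -0.20394356  0.25322653] [array([ 0.13, -0.  ,  0.18]), array([-0.23, -0.01,  0.01])]
[325.61919338 217.26876662]
[328.86966518 185.7741673 ]
[408.73115571   1.77096638]
```

View pics/w1.png

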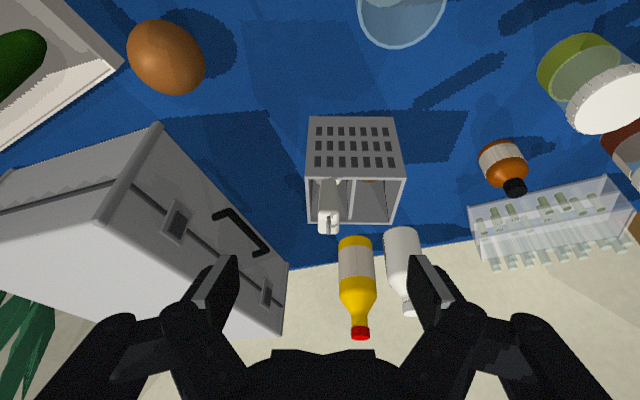

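The wrist view shows the handle end at (328,228) and the caddy rim around (355,200). The predicted handle position agrees to a few pixels, so I'll advance and grip.

>>> carry_out(steps=[[[-0.2, 0, 0, 0.1, 0.02, 0.6, 0], [0, 0, 0, 0, 0, 0.6, 0], [0, 0, 0, 0, 0, 0.55, 0], [0, 0, 0, 0, 0, 0, 1], [0, 0, 0, 0, 0, 0, 1]]])

```text
time_s: 4.05
tcp_pos: [0.5408, -0.2192, 0.1773]
orientation: [0.475, 2.546, -0.14]
force: [0.4, -0.5, 0.4]
opening: 0.599
finger_force: 0.0
```

>>> carry_out(steps=[[[0, 0, 0, 0, 0, 0, 1], [0, 0, 0, 0, 0, 0, 1], [0, 0, 0, 0, 0, 0, 1], [0, 0, 0, 0, 0, 0, 1], [0, 0, 0, 0, 0, 0, 1]]])

```text
time_s: 4.68
tcp_pos: [0.5407, -0.2193, 0.1774]
orientation: [0.475, 2.545, -0.141]
force: [-2.6, 0.4, 4.2]
opening: 0.168
finger_force: 59.8
```

```bash
python3 - <<'E'
from h import *
W=get_image("wrist");S=get_image("scene");pickle.dump(dict(wrist=W,scene=S),open("im2.pkl","wb"))
im=np.vstack([W["pixels"][100:300,220:440],]);im2=S["pixels"][100:260,180:356]
cv2.imwrite("pics/w2.png",np.hstack([cv2.resize(im,(396,360)),cv2.resize(im2,(396,360),interpolation=3)]))
s=read_state();print(s["time_s"],s["opening"],s["finger_force"],tool()[0],s["force"])
E
```

```text
4.775 0.16656208996237332 59.97932732105255 [ 0.54074969 -0.21929099  0.1774434 ] [-3.1397514   0.07599287  4.97641392]
```

View pics/w2.png

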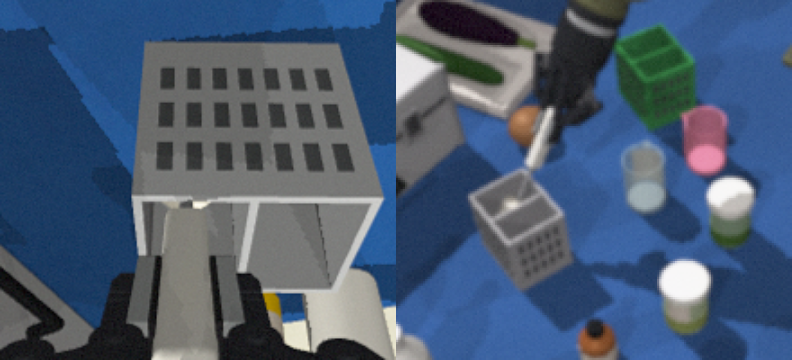

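The brush is gripped: opening 14 mm, finger force 60 N. The handle's lower end is at wrist pixel (323,214).

```bash
python3 - <<'E'
from h import *
d=pickle.load(open("im2.pkl","rb"));q,r=tool();z=r.apply([0,0,1])
c,dd=ray(d["wrist"],323,214);dd/=np.linalg.norm(dd)
A=np.c_[z,-dd];s=np.linalg.lstsq(A,c-q,rcond=None)[0];print("tcp->handle bottom",s[0],"gap",np.linalg.norm(q+s[0]*z-c-s[1]*dd))
Lh=.130+s[0];e0=q+Lh*z;print("brush z at TCP",Lh,"head end",e0)
y=np.array([.361,.9326,0]);z1=np.array([0,0,-1.]);y/=np.linalg.norm(y)
Rv=Ro.from_matrix(np.c_[np.cross(y,z1),y,z1]);np.save("Rv.npy",Rv.as_matrix())
w=(r.inv()*Rv).as_rotvec();print(np.degrees(w)/5)
e1=np.array([.617,-.248,e0[2]+.03]);N=8
p=q
for i in range(1,N+1):
    Ri=r*Ro.from_rotvec(w*i/N);e=e0+(e1-e0)*i/N;pn=e-Lh*Ri.apply([0,0,1])
    Rp=r*Ro.from_rotvec(w*(i-1)/N);print((np.degrees(w)/5/N).round(2),(Rp.inv().apply(pn-p)/.05).round(2));p=pn
print(p)
E
```

```text
tcp->handle bottom 0.08221655341166628 gap 0.0009000970500548585
brush z at TCP 0.2122165534116663 head end [ 0.6454381  -0.2605524  -0.00248352]
[-0.04110182  6.40424041  0.00680559]
[-0.01  0.8   0.  ] [-0.27  0.   -0.09]
[-0.01  0.8   0.  ] [-0.26  0.   -0.09]
[-0.01  0.8   0.  ] [-0.26  0.   -0.09]
[-0.01  0.8   0.  ] [-0.25  0.   -0.09]
[-0.01  0.8   0.  ] [-0.24  0.   -0.08]
[-0.01  0.8   0.  ] [-0.24  0.   -0.08]
[-0.01  0.8   0.  ] [-0.23  0.   -0.07]
[-0.01  0.8   0.  ] [-0.22  0.   -0.07]
[ 0.617      -0.248       0.23973303]
```

>>> carry_out(steps=[[[0, 0.8, 0, -0.27, 0, -0.09, 1], [0, 0.8, 0, -0.26, 0, -0.09, 1], [0, 0.8, 0, -0.26, 0, -0.09, 1], [0, 0.8, 0, -0.25, 0, -0.09, 1], [0, 0.8, 0, -0.24, 0, -0.08, 1]]])

```text
time_s: 5.4
tcp_pos: [0.586, -0.2362, 0.2214]
orientation: [0.54, 2.891, -0.059]
force: [1.3, -0.4, -0.6]
opening: 0.166
finger_force: 59.2
```

>>> carry_out(steps=[[[0, 0.8, 0, -0.24, 0, -0.08, 1], [0, 0.8, 0, -0.23, 0, -0.07, 1], [0, 0.8, 0, -0.22, 0, -0.07, 1], [0, 0, 0, 0, 0, -0.1, 1], [0, 0, 0, 0, 0, 0, 1]]])

```text
time_s: 6.02
tcp_pos: [0.6163, -0.248, 0.2426]
orientation: [-0.577, -3.086, 0.004]
force: [-0.1, -0.4, -1.4]
opening: 0.164
finger_force: 59.2
```

```bash
python3 - <<'E'
from h import *
S=get_image("scene");T=get_image("top");pickle.dump(dict(top=T,scene=S),open("im3.pkl","wb"))
im2=S["pixels"][100:260,180:356];im=T["pixels"][120:240,340:472]
cv2.imwrite("pics/s3.png",np.hstack([cv2.resize(im,(396,360),interpolation=3),cv2.resize(im2,(396,360),interpolation=3)]))
s=read_state();print(s["time_s"],s["opening"],s["finger_force"],tool()[0],s["force"],toolmove([.617,-.248,.25],Ro.from_matrix(np.load("Rv.npy"))))
E
```

```text
6.125 0.16290227171078833 59.191526770591736 [ 0.6158526  -0.24789104  0.24265344] [ 0.45420519 -0.10101513 -0.8746987 ] [array([-0.02,  0.01, -0.15]), array([-0.03, -0.02, -0.  ])]
```

View pics/s3.png

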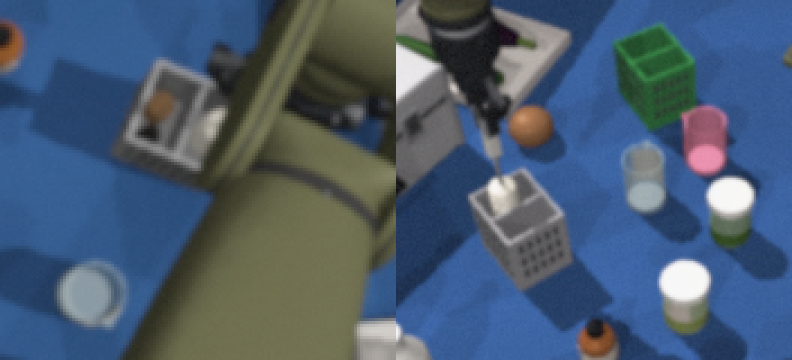

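The brush is upright in its compartment with no contact force. I'll lift it clear and measure the head relative to the tool.

>>> carry_out(steps=[[[0, 0, 0, 0, 0, -0.5, 1], [0, 0, 0, 0, 0, -0.6, 1], [0, 0, 0, 0, 0, -0.6, 1], [0, 0, 0, 0, 0, -0.5, 1], [0, 0, 0, 0, 0, -0.2, 1]]])

```text
time_s: 6.75
tcp_pos: [0.6167, -0.2479, 0.3653]
orientation: [0.577, 3.087, -0.006]
force: [0.4, -0.2, 0.1]
opening: 0.168
finger_force: 59.2
```

```bash
python3 - <<'E'
from h import *
S=get_image("scene");W=get_image("wrist");pickle.dump(dict(wrist=W,scene=S),open("im4.pkl","wb"))
im2=S["pixels"][100:210,180:301];im=W["pixels"][0:400,120:560]
cv2.imwrite("pics/s4.png",np.hstack([cv2.resize(im,(396,360)),cv2.resize(im2,(396,360),interpolation=3)]))
s=read_state();print(s["time_s"],s["force"],tool()[0])
q,r=tool()
for l in(.07,.13,.2): print(l,proj(W,q+r.apply([0,0,l])),proj(S,q+r.apply([0,0,l])))
E
```

```text
6.85 [-0.04888384  0.69564469 -0.53524666] [ 0.61679153 -0.24798954  0.36428128]
0.07 [324.36275101 219.75057677] [215.84969524 137.70115304]
0.13 [324.03527393 193.99817027] [219.96927813 153.7264437 ]
0.2 [323.79496411 175.10049323] [224.38134545 170.88950681]
```

View pics/s4.png

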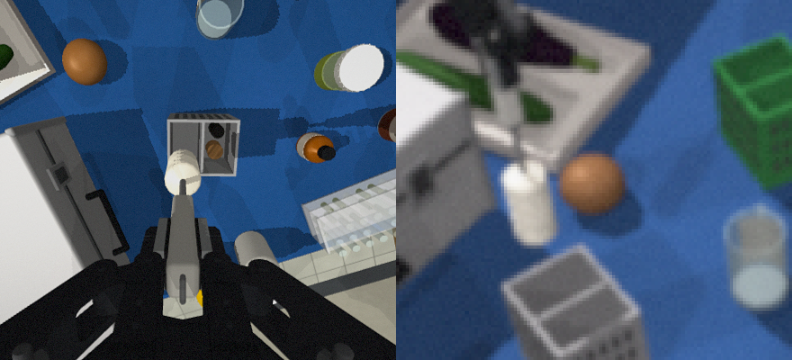

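The head hangs nearly straight below the tool, about 3 mm towards tool −y. In the wrist view the head end is at about (320,172), against a prediction of (324,175). TCP to head end is about 0.20 m. Next I'll hover over the jar.

```bash
python3 - <<'E'
from h import *
print(toolmove([.462,-.127,.36],Ro.from_matrix(np.load("Rv.npy"))))
E
```

```text
[array([3.76, 1.14, 0.08]), array([-0.04,  0.01, -0.01])]
```

>>> carry_out(steps=[[[0, 0, 0, 0.8, 0.24, 0.02, 1], [0, 0, 0, 0.8, 0.24, 0.02, 1], [0, 0, 0, 0.8, 0.24, 0.02, 1], [0, 0, 0, 0.8, 0.24, 0.02, 1], [0, 0, 0, 0.56, 0.18, 0, 1]]])

```text
time_s: 7.48
tcp_pos: [0.4603, -0.1258, 0.3571]
orientation: [-0.576, -3.084, 0.003]
force: [-0.4, 0.4, -1.0]
opening: 0.172
finger_force: 59.2
```

>>> carry_out(steps=[[[0, 0, 0, 0, 0, 0, 1], [0, 0, 0, 0, 0, 0, 1]]])

```text
time_s: 7.72
tcp_pos: [0.4621, -0.127, 0.3581]
orientation: [-0.577, -3.085, 0.004]
force: [0.7, -0.7, 0.3]
opening: 0.167
finger_force: 59.2
```

```bash
python3 - <<'E'
from h import *
S=get_image("scene");W=get_image("wrist");pickle.dump(dict(wrist=W,scene=S),open("im5.pkl","wb"))
im2=S["pixels"][90:250,220:380];im=W["pixels"][30:280,200:450]
cv2.imwrite("pics/s5.png",np.hstack([cv2.resize(im,(400,400)),cv2.resize(im2,(400,400),interpolation=3)]))
s=read_state();print(s["time_s"],s["force"],tool()[0])
q,r=tool()
for l in(.07,.13,.2): print(l,proj(W,q+r.apply([0,0,l])),proj(S,q+r.apply([0,0,l])))
E
```

```text
7.825 [-0.09153242 -0.6072227  -1.00688143] [ 0.46249709 -0.1273237   0.35844329]
0.07 [324.31489812 221.17120814] [286.25714722 121.3934573 ]
0.13 [323.99196048 195.07441506] [287.59411177 137.38902066]
0.2 [323.75563532 175.97683028] [289.03059103 154.5751869 ]
```

View pics/s5.png

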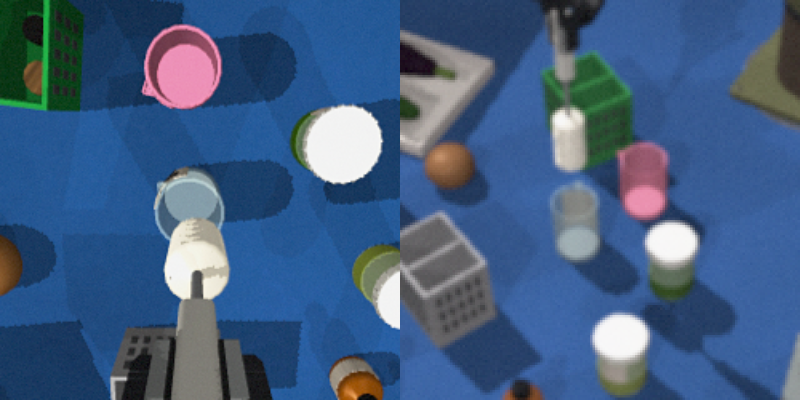

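The jar rim's centre is at wrist crop (189,208) and its lip at (161,187). In the scene crop the rim centre is (576,205) and the base (577,242).

```bash
python3 - <<'E'
from h import *
d=pickle.load(open("im5.pkl","rb"));W=d["wrist"];S=d["scene"]
Lw=lambda x,y:(200+x/1.6,30+y/1.6)
Ls=lambda x,y:(220+(x-400)/2.5,90+y/2.5)
print("W rim",plane(W,*Lw(189,208),.085),"lip",plane(W,*Lw(161,187),.085),"inner floor",plane(W,*Lw(190,200),.005))
print("S rim",plane(S,*Ls(576,205),.085),"base",plane(S,*Ls(577,242),.003), "two",two(W,Lw(189,208),S,Ls(576,205)))
print("head end",two(W,Lw(195,230),S,Ls(570,164)), plane(W,*Lw(194,232),.16), plane(S,*Ls(570,163),.16))
E
```

```text
W rim [ 0.45533212 -0.13344277  0.085     ] lip [ 0.43034091 -0.14882326  0.085     ] inner floor [ 0.46192656 -0.13651527  0.005     ]
S rim [ 0.46474119 -0.12582261  0.085     ] base [ 0.45877328 -0.13366154  0.003     ] two [ 0.45672368 -0.13332606  0.07354366]
head end [ 0.46091936 -0.13076352  0.15137695] [ 0.45937446 -0.12979852  0.16      ] [ 0.4667922  -0.12801746  0.16      ]
```

>>> carry_out(steps=[[[0, 0, 0, 0.03, -0.04, 0.4, 1], [0, 0, 0, 0, 0, 0.5, 1], [0, 0, 0, 0, 0, 0.5, 1], [0, 0, 0, 0, 0, 0.5, 1], [0, 0, 0, 0, 0, 0.4, 1]]])

```text
time_s: 8.45
tcp_pos: [0.4591, -0.1285, 0.2413]
orientation: [-0.577, -3.083, 0.003]
force: [-0.1, -0.0, -0.6]
opening: 0.164
finger_force: 59.2
```

>>> carry_out(steps=[[[0, 0, 0, 0, 0, 0.2, 1], [0, 0, 0, 0, 0, 0.1, 1], [0, 0, 0, 0, 0, 0.06, 1], [0, 0, 0, 0, 0, 0, 1]]])

```text
time_s: 8.95
tcp_pos: [0.4601, -0.1287, 0.2268]
orientation: [-0.577, -3.087, 0.005]
force: [-0.3, -1.4, -0.8]
opening: 0.167
finger_force: 59.2
```

```bash
python3 - <<'E'
from h import *
S=get_image("scene");pickle.dump(dict(scene=S),open("im6.pkl","wb"))
im2=S["pixels"][110:230,250:350]
cv2.imwrite("pics/s6.png",cv2.resize(im2,(500,600),interpolation=3))
s=read_state();print(s["time_s"],s["force"],s["torque"],tool()[0])
E
```

```text
9.0 [-0.09712179  0.91802721 -1.09883245] [0.04058664 0.04133402 0.02748107] [ 0.46009111 -0.12871607  0.22692325]
```

View pics/s6.png

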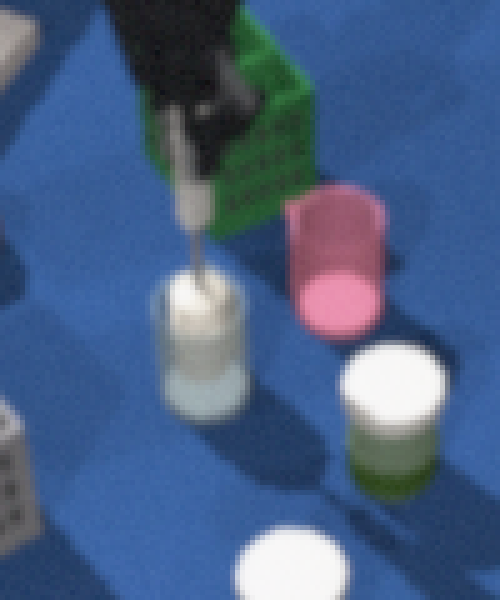

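The head is inside the jar and centred. I'll lower it gently while watching the force.

>>> carry_out(steps=[[[0, 0, 0, 0, 0, 0.1, 1], [0, 0, 0, 0, 0, 0.06, 1], [0, 0, 0, 0, 0, 0, 1]]])

```text
time_s: 9.38
tcp_pos: [0.4595, -0.1285, 0.2178]
orientation: [-0.577, -3.085, 0.004]
force: [0.5, 0.4, -0.6]
opening: 0.168
finger_force: 59.2
```

>>> carry_out(steps=[[[0, 0, 0, 0, 0, 0.06, 1], [0, 0, 0, 0, 0, 0, 1]]])

```text
time_s: 9.62
tcp_pos: [0.4596, -0.1285, 0.2149]
orientation: [-0.577, -3.086, 0.004]
force: [0.5, -0.8, -1.4]
opening: 0.169
finger_force: 59.2
```

>>> carry_out(steps=[[[0, 0, 0, 0, 0, 0.05, 1], [0, 0, 0, 0, 0, 0, 1]]])

```text
time_s: 9.88
tcp_pos: [0.4596, -0.1286, 0.2124]
orientation: [-0.577, -3.086, 0.004]
force: [-0.5, -0.6, -1.0]
opening: 0.163
finger_force: 59.2
```

>>> carry_out(steps=[[[0, 0, 0, 0, 0, 0.05, 1], [0, 0, 0, 0, 0, 0, 1]]])

```text
time_s: 10.12
tcp_pos: [0.4596, -0.1286, 0.2099]
orientation: [-0.577, -3.086, 0.004]
force: [0.3, 0.3, -0.4]
opening: 0.168
finger_force: 59.2
```

>>> carry_out(steps=[[[0, 0, 0, 0, 0, 0.05, 1], [0, 0, 0, 0, 0, 0, 1]]])

```text
time_s: 10.38
tcp_pos: [0.4596, -0.1286, 0.2074]
orientation: [-0.577, -3.086, 0.004]
force: [0.7, -0.3, -1.2]
opening: 0.166
finger_force: 59.2
```

>>> carry_out(steps=[[[0, 0, 0, 0, 0, 0.04, 1], [0, 0, 0, 0, 0, 0, 1]]])

```text
time_s: 10.62
tcp_pos: [0.4596, -0.1286, 0.2055]
orientation: [-0.577, -3.086, 0.004]
force: [0.7, -0.4, -0.9]
opening: 0.168
finger_force: 59.2
```

>>> carry_out(steps=[[[0, 0, 0, 0, 0, 0.04, 1], [0, 0, 0, 0, 0, 0, 1]]])

```text
time_s: 10.88
tcp_pos: [0.4596, -0.1286, 0.2035]
orientation: [-0.577, -3.086, 0.004]
force: [0.5, -0.1, 0.1]
opening: 0.171
finger_force: 59.2
```

>>> carry_out(steps=[[[0, 0, 0, 0, 0, 0.04, 1], [0, 0, 0, 0, 0, 0, 1]]])

```text
time_s: 11.12
tcp_pos: [0.4596, -0.1286, 0.2015]
orientation: [-0.577, -3.086, 0.004]
force: [0.0, 0.5, -1.2]
opening: 0.167
finger_force: 59.2
```

>>> carry_out(steps=[[[0, 0, 0, 0, 0, 0.04, 1], [0, 0, 0, 0, 0, 0, 1]]])

```text
time_s: 11.38
tcp_pos: [0.4599, -0.1288, 0.2003]
orientation: [-0.577, -3.087, 0.005]
force: [-0.5, -0.2, 1.6]
opening: 0.166
finger_force: 59.7
```

>>> carry_out(steps=[[[0, 0, 0, 0, 0, 0.04, 1], [0, 0, 0, 0, 0, 0, 1]]])

```text
time_s: 11.62
tcp_pos: [0.4605, -0.129, 0.2002]
orientation: [0.577, 3.088, -0.005]
force: [-1.2, -0.0, 10.3]
opening: 0.165
finger_force: 60.8
```

>>> carry_out(steps=[[[0, 0, 0, 0, 0, 0.04, 1], [0, 0, 0, 0, 0, 0, 1]]])

```text
time_s: 11.88
tcp_pos: [0.4614, -0.1294, 0.2]
orientation: [0.577, 3.085, -0.006]
force: [-1.6, 0.1, 14.8]
opening: 0.171
finger_force: 61.5
```

It touched the floor at TCP z = 0.200, so the length is 0.195 m. Now up, down a second time, and up.

>>> carry_out(steps=[[[0, 0, 0, 0, 0, -0.4, 1], [0, 0, 0, 0, 0, -0.5, 1], [0, 0, 0, 0, 0, -0.44, 1], [0, 0, 0, 0, 0, 0, 1], [0, 0, 0, 0, 0, 0, 1]]])

```text
time_s: 12.5
tcp_pos: [0.4594, -0.1283, 0.2614]
orientation: [-0.577, -3.084, 0.004]
force: [1.2, 0.6, -0.6]
opening: 0.166
finger_force: 59.2
```

>>> carry_out(steps=[[[0, 0, 0, 0, 0, 0.4, 1], [0, 0, 0, 0, 0, 0.4, 1], [0, 0, 0, 0, 0, 0.3, 1], [0, 0, 0, 0, 0, 0.1, 1], [0, 0, 0, 0, 0, 0, 1]]])

```text
time_s: 13.12
tcp_pos: [0.4596, -0.1286, 0.2023]
orientation: [-0.577, -3.085, 0.004]
force: [-0.3, 0.5, -0.3]
opening: 0.165
finger_force: 59.2
```

>>> carry_out(steps=[[[0, 0, 0, 0, 0, -0.4, 1], [0, 0, 0, 0, 0, -0.7, 1], [0, 0, 0, 0, 0, -0.8, 1], [0, 0, 0, 0, 0, -0.8, 1], [0, 0, 0, 0, 0, -0.45, 1]]])

```text
time_s: 13.75
tcp_pos: [0.4609, -0.1285, 0.3661]
orientation: [0.576, 3.083, -0.007]
force: [0.6, -0.2, -0.1]
opening: 0.17
finger_force: 59.2
```

>>> carry_out(steps=[[[0, 0, 0, 0, 0, 0, 1]]])

```text
time_s: 13.88
tcp_pos: [0.4611, -0.1286, 0.3651]
orientation: [0.576, 3.082, -0.007]
force: [-0.2, 0.3, -2.0]
opening: 0.167
finger_force: 59.2
```

```bash
python3 - <<'E'
from h import *
print(tool()[0],toolmove([.618,-.245,.36],Ro.from_matrix(np.load("Rv.npy"))))
E
```

```text
[ 0.46111281 -0.12864068  0.36511495] [array([-3.77, -1.04,  0.13]), array([-0.04,  0.08, -0.  ])]
```

>>> carry_out(steps=[[[0, 0, 0, -0.8, -0.22, 0.03, 1], [0, 0, 0, -0.8, -0.22, 0.03, 1], [0, 0, 0, -0.8, -0.22, 0.02, 1], [0, 0, 0, -0.8, -0.22, 0, 1], [0, 0, 0, -0.57, -0.16, 0, 1]]])

```text
time_s: 14.5
tcp_pos: [0.6178, -0.2457, 0.3546]
orientation: [-0.577, -3.084, 0.003]
force: [-0.1, -1.0, -0.9]
opening: 0.165
finger_force: 59.2
```

>>> carry_out(steps=[[[0, 0, 0, 0, 0, 0, 1], [0, 0, 0, 0, 0, 0.3, 1]]])

```text
time_s: 14.75
tcp_pos: [0.6171, -0.2448, 0.3417]
orientation: [-0.577, -3.088, 0.005]
force: [0.1, 0.9, -0.6]
opening: 0.171
finger_force: 59.2
```

```bash
python3 - <<'E'
from h import *
W=get_image("wrist");pickle.dump(dict(wrist=W),open("im7.pkl","wb"))
cv2.imwrite("pics/w7.png",cv2.resize(W["pixels"][80:280,200:440],(720,600)))
q,r=tool();print(q,read_state()["force"],read_state()["time_s"])
print(proj(W,q+r.apply([0,0,.195])),proj(W,[.617,-.248,.104]),toolmove([.618,-.245,.205],Ro.from_matrix(np.load("Rv.npy"))))
E
```

```text
[ 0.61591889 -0.24414308  0.33798902] [-0.08014612  0.53392311 -2.96912731] 14.8
[324.06996404 174.04882192] [321.88817774 169.17031413] [array([-0.06,  0.01,  2.66]), array([-0.03, -0.06, -0.  ])]
```

View pics/w7.png

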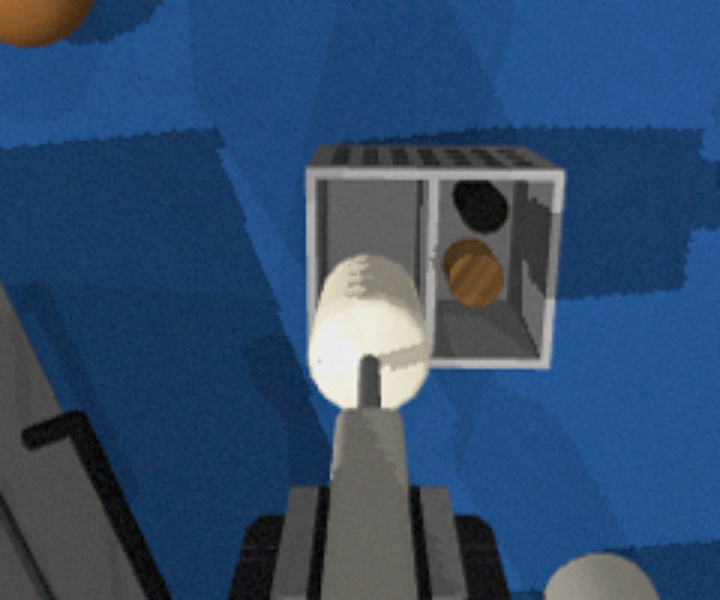

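The head end is at crop (369,275) and the compartment's middle at about (371,268), so they're aligned. Lower it.

>>> carry_out(steps=[[[0, 0, 0, -0.06, 0, 0.5, 1], [0, 0, 0, 0, 0, 0.5, 1], [0, 0, 0, 0, 0, 0.5, 1], [0, 0, 0, 0, 0, 0.5, 1], [0, 0, 0, 0, 0, 0.3, 1]]])

```text
time_s: 15.42
tcp_pos: [0.6181, -0.2452, 0.2239]
orientation: [-0.576, -3.083, 0.003]
force: [0.0, -0.8, -0.3]
opening: 0.171
finger_force: 59.2
```

>>> carry_out(steps=[[[0, 0, 0, 0, 0, 0.15, 1], [0, 0, 0, 0, 0, 0, 1]]])

```text
time_s: 15.68
tcp_pos: [0.6193, -0.2461, 0.2186]
orientation: [-0.577, -3.086, 0.004]
force: [0.2, 0.3, -0.2]
opening: 0.165
finger_force: 59.2
```

>>> carry_out(steps=[[[0, -1, 0, 0.34, 0, 0.07, 1], [0, -1, 0, 0.34, 0, 0.07, 1], [0, -1, 0, 0.34, 0, 0.07, 1], [0, 0, 0, 0, 0, 0, 1]]])

```text
time_s: 16.18
tcp_pos: [0.5713, -0.2275, 0.2035]
orientation: [0.53, 2.838, -0.073]
force: [0.1, 0.3, -0.4]
opening: 0.165
finger_force: 59.2
```

>>> carry_out(steps=[[[0, 0, 0, 0, 0, 0, 0.6], [0, 0, 0, 0, 0, 0, 0.4], [0, 0, 0, 0, 0, 0, 0.2], [0, 0, 0, 0, 0, 0, 0], [0, 0, 0, 0, 0, 0, 0]]])

```text
time_s: 16.8
tcp_pos: [0.5732, -0.2284, 0.2037]
orientation: [0.53, 2.836, -0.074]
force: [0.5, -0.2, 0.0]
opening: 1.003
finger_force: 0.0
```

>>> carry_out(steps=[[[0, 0, 0, 0, 0, -0.4, 0], [0, 0, 0, 0, 0, -0.6, 0], [0, 0, 0, 0, 0, -0.6, 0], [0, 1, 0, 0, 0, -0.5, 0], [0, 1, 0, 0, 0, 0, 0]]])

```text
time_s: 17.42
tcp_pos: [0.5485, -0.2186, 0.3111]
orientation: [0.561, 3.0, -0.032]
force: [-0.2, -0.2, 0.3]
opening: 1.001
finger_force: 0.0
```

>>> carry_out(steps=[[[0, 1, 0, 0, 0, 0, 0], [0, 0, 0, 0, 0, 0, 0]]])

```text
time_s: 17.68
tcp_pos: [0.5487, -0.2186, 0.3065]
orientation: [0.577, 3.088, -0.005]
force: [0.5, -0.3, -0.4]
opening: 0.999
finger_force: 0.0
```

```bash
python3 - <<'E'
from h import *
W=get_image("wrist");S=get_image("scene");pickle.dump(dict(wrist=W,scene=S),open("im8.pkl","wb"))
cv2.imwrite("pics/w8.png",np.hstack([cv2.resize(W["pixels"],(480,300)),cv2.resize(S["pixels"][130:230,200:300],(300,300))]))
q,r=tool();print(q,read_state()["time_s"],toolmove([.459,-.132,.36],Ro.from_matrix(np.load("Rv.npy"))))
E
```

```text
[ 0.54793367 -0.21824056  0.30594356] 17.775 [array([ 2.28,  0.96, -1.09]), array([-0.04,  0.  , -0.  ])]
```

View pics/w8.png

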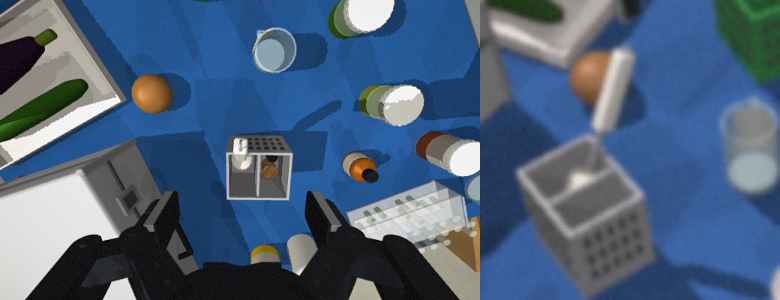

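The brush is back in its compartment, head down and leaning over the near rim at wrist (320,200). The jar still stands upright, with its rim centre at wrist (365,67) and its lip at (344,49). I've now viewed 12 pictures, which is over the limit of 10, so from here I'll measure by numbers only.

>>> carry_out(steps=[[[0, 0, 0, 0.6, 0.24, -0.3, 0], [0, 0, 0, 0.6, 0.24, -0.3, 0], [0, 0, 0, 0.6, 0.24, -0.3, 0], [0, 0, 0, 0.48, 0.24, -0.19, 0], [0, 0, -1, 0, 0, 0, 0]]])

```text
time_s: 18.4
tcp_pos: [0.4581, -0.1311, 0.3618]
orientation: [0.436, 3.108, -0.006]
force: [-0.4, -0.4, -0.1]
opening: 0.999
finger_force: 0.0
```

>>> carry_out(steps=[[[0, 0, -1, 0, 0, 0, 0], [0, 0, -1, 0, 0, 0, 0], [0, 0, -1, 0, 0, 0, 0], [0, 0, -1, 0, 0, 0, 0], [0, 0, -1, 0, 0, 0, 0]]])

```text
time_s: 19.02
tcp_pos: [0.4586, -0.132, 0.36]
orientation: [0.246, -3.131, 0.004]
force: [0.1, 0.1, -0.1]
opening: 1.003
finger_force: 0.0
```

>>> carry_out(steps=[[[0, 0, -1, 0, 0, 0, 0], [0, 0, -1, 0, 0, 0, 0], [0, 0, -1, 0, 0, 0, 0], [0, 0, -1, 0, 0, 0, 0], [0, 0, 0, 0, 0, 0, 0]]])

```text
time_s: 19.65
tcp_pos: [0.4587, -0.132, 0.36]
orientation: [0.78, -3.041, 0.004]
force: [0.9, -0.5, -0.4]
opening: 0.999
finger_force: 0.0
```

```bash
python3 - <<'E'
from h import *
d=pickle.load(open("im8.pkl","rb"))["wrist"]
a=plane(d,365,67,.085);b=plane(d,344,49,.085);print("from w8",a,np.degrees(np.arctan2(*(b-a)[1::-1])))
W=get_image("wrist");T=get_image("top");pickle.dump(dict(wrist=W,top=T),open("im9.pkl","wb"))
q,r=tool();print(q,r.as_matrix().round(3),read_state()["joint_positions"].round(2),read_state()["time_s"])
c0=proj(W,[.459,-.132,.085]);c1=proj(W,[.459,-.132,.005]);print(c0,c1)
hsv=cv2.cvtColor(W["pixels"],cv2.COLOR_BGR2HSV)
for name,m in(("lowsat",(hsv[...,1]<150)&(hsv[...,2]>60)),("floor",(hsv[...,1]<100)&(hsv[...,2]>100))):
    m=m.astype(np.uint8);M=np.zeros_like(m);x,y=int(c0[0]),int(c0[1]);cv2.circle(M,(x,y),60,1,-1);m&=M
    n,l,st,ce=cv2.connectedComponentsWithStats(m)
    for i in range(1,n):
        if st[i,4]>40: print(name,st[i],ce[i].round(1))
x,y=map(int,c0)
for row in hsv[y-44:y+46:4,x-44:x+46:4]: print(" ".join("%3d/%3d"%(p[1],p[2]) for p in row))
E
```

```text
from w8 [ 0.45770342 -0.13690208  0.085     ] -148.3765104058102
[ 0.45881938 -0.13205441  0.35996733] [[-0.877 -0.481 -0.002]
 [-0.481  0.877 -0.003]
 [ 0.003 -0.002 -1.   ]] [-0.39 -0.31  1.88 -0.    1.57 -2.46] 19.75
[323.85677409 163.98108933] [323.79066754 153.96759579]
lowsat [ 300  133   45   52 1740] [322.2 159.6]
floor [ 301  134   43   50 1449] [323.6 158.7]
185/161 188/163 183/166 199/156 183/162 185/165 186/162 190/162 189/162 189/143 187/146 193/140 192/146 193/143 188/145 182/144 182/144 200/139 184/147 190/161 182/164 208/164 121/148
193/160 187/165 187/164 186/162 183/162 197/157 193/157 190/158 199/159 187/143 190/142 185/145 195/145 187/146 193/144 189/142 193/144 189/143 187/147 187/161 189/158 188/157 189/163
188/163 187/162 185/161 191/159 191/160 197/158 184/158 193/164 186/151 189/146 188/145 187/147 199/142 195/145 189/142 191/144 199/145 191/143 199/159 199/158 195/162 188/160 187/157
188/159 186/160 194/158 185/160 184/162 183/162 186/162 184/161 195/144 191/144 200/145 191/143 199/142 197/145 186/144 188/141 194/143 188/144 191/159 182/161 190/161 197/158 1
[... 2802 characters left out ...]
/170 186/173 186/173 196/174 200/170 190/173 195/171 191/170 194/167 188/175 185/172 189/163 189/108 187/108 210/103 199/109 179/111 190/110 187/165
187/168 194/167 194/168 194/168 188/172 192/170 182/177 190/173 191/174 196/169 188/171 193/172 184/173 197/168 182/161 190/161 178/162 188/130 187/124 184/104 189/132 187/162 183/162
190/173 189/171 189/170 187/172 191/170 186/173 190/176 183/173 190/173 187/175 191/176 189/171 188/170 185/163 186/163 191/159 186/162 191/159 193/157 188/160 189/159 196/160 188/163
200/168 181/172 187/175 191/171 186/174 187/175 193/174 184/173 191/174 187/177 195/169 189/171 192/170 192/161 190/161 187/161 198/160 183/163 193/160 186/160 184/161 190/160 183/145
```

The jar measures at (0.459, −0.132), as predicted, and its lip and label point along tool +x, a heading of about −150°. I'll descend and grip.

>>> carry_out(steps=[[[0, 0, 0, 0, 0, 0.8, 0], [0, 0, 0, 0, 0, 0.9, 0], [0, 0, 0, 0, 0, 0.9, 0], [0, 0, 0, 0, 0, 0.9, 0], [0, 0, 0, 0, 0, 0.8, 0]]])

```text
time_s: 20.38
tcp_pos: [0.4582, -0.1325, 0.1432]
orientation: [0.779, -3.04, 0.003]
force: [-0.2, 0.7, 0.4]
opening: 1.003
finger_force: 0.0
```

>>> carry_out(steps=[[[0, 0, 0, 0, 0, 0.7, 0], [0, 0, 0, 0, 0, 0.6, 0], [0, 0, 0, 0, 0, 0.4, 0], [0, 0, 0, 0, 0, 0.08, 0], [0, 0, 0, 0, 0, 0, 0]]])

```text
time_s: 21.0
tcp_pos: [0.4587, -0.133, 0.0563]
orientation: [0.781, -3.041, 0.003]
force: [-0.2, -0.1, -0.2]
opening: 0.999
finger_force: 0.0
```

>>> carry_out(steps=[[[0, 0, 0, 0, 0, 0, 0.2], [0, 0, 0, 0, 0, 0, 0.3], [0, 0, 0, 0, 0, 0, 0.4], [0, 0, 0, 0, 0, 0, 1], [0, 0, 0, 0, 0, 0, 1]]])

```text
time_s: 21.62
tcp_pos: [0.4594, -0.1333, 0.0575]
orientation: [0.781, -3.042, 0.005]
force: [-1.2, 0.9, 6.3]
opening: 0.698
finger_force: 63.2
```

>>> carry_out(steps=[[[0, 0, 0, 0, 0, 0, 1], [0, 0, 0, 0, 0, 0, 1]]])

```text
time_s: 21.88
tcp_pos: [0.4594, -0.1333, 0.0575]
orientation: [0.781, -3.042, 0.005]
force: [-2.4, 0.3, 4.9]
opening: 0.695
finger_force: 63.3
```

>>> carry_out(steps=[[[0, 0, 0, 0, 0, -0.4, 1], [0, 0, 0, 0, 0, -0.8, 1], [0, 0, 0, 0, 0, -0.8, 1], [0, 0, 0, 0, 0, -0.8, 1], [0, 0, 0.7, 0, 0, 0, 1]]])

```text
time_s: 22.5
tcp_pos: [0.4609, -0.1334, 0.2005]
orientation: [-0.685, 3.062, -0.011]
force: [0.6, -0.7, -2.1]
opening: 0.699
finger_force: 65.2
```

>>> carry_out(steps=[[[0, 0, 0.7, 0, 0, 0, 1], [0, 0, 0.7, 0, 0, 0, 1], [0, 0, 0.7, 0, 0, 0, 1], [0, 0, 0.5, 0, 0, 0, 1], [0, 0, 0, 0, 0, 0, 1]]])

```text
time_s: 23.12
tcp_pos: [0.4585, -0.1325, 0.1957]
orientation: [0.337, -3.121, 0.003]
force: [-0.0, -0.6, -2.5]
opening: 0.697
finger_force: 65.2
```

```bash
python3 - <<'E'
from h import *
q,r=tool();x=r.apply([1,0,0]);print(q,np.degrees(np.arctan2(x[1],x[0])),read_state()["finger_force"],toolmove([.5725,.268,.2]))
E
```

```text
[ 0.45852805 -0.13248099  0.19567834] -167.65787489597196 65.18425852060318 [array([-3.94,  7.34, -0.11])]
```

>>> carry_out(steps=[[[0, 0, 0, -0.2, 0.37, 0, 1], [0, 0, 0, -0.4, 0.74, 0, 1], [0, 0, 0, -0.4, 0.74, 0, 1], [0, 0, 0, -0.4, 0.74, 0, 1], [0, 0, 0, -0.4, 0.74, 0, 1]]])

```text
time_s: 23.75
tcp_pos: [0.5113, 0.0506, 0.1953]
orientation: [0.338, -3.121, 0.004]
force: [0.4, -0.6, -1.3]
opening: 0.696
finger_force: 65.3
```

>>> carry_out(steps=[[[0, 0, 0, -0.4, 0.74, 0, 1], [0, 0, 0, -0.4, 0.74, 0, 1], [0, 0, 0, -0.4, 0.74, 0, 1], [0, 0, 0, -0.4, 0.74, 0, 1], [0, 0, 0, -0.4, 0.74, 0, 1]]])

```text
time_s: 24.38
tcp_pos: [0.5695, 0.2527, 0.1944]
orientation: [0.338, -3.121, 0.004]
force: [0.5, -0.4, -2.3]
opening: 0.698
finger_force: 65.3
```

>>> carry_out(steps=[[[0, 0, 0, -0.14, 0.3, 0, 1], [0, 0, 0, 0, 0, 0, 1], [0, 0, 0, 0, 0, 0, 1]]])

```text
time_s: 24.75
tcp_pos: [0.5728, 0.2664, 0.1943]
orientation: [0.336, -3.12, 0.004]
force: [0.2, 0.1, -1.7]
opening: 0.695
finger_force: 65.4
```

```bash
python3 - <<'E'
from h import *
q,r=tool();print(q,read_state()["time_s"],toolmove([.5725,.268,.068]))
# second measurement of the pad: dark circle near its place in the wrist view
W=get_image("wrist");pickle.dump(dict(wrist=W),open("im10.pkl","wb"))
for p in([.5725,.268,.008],[.5725-.055*-.973,.268+.055*.23,.006]):print(proj(W,p))
g=cv2.cvtColor(W["pixels"],cv2.COLOR_BGR2HSV);u,v=map(int,proj(W,[.5725,.268,.008]))
m=((g[...,2]<70)).astype(np.uint8)
for y in range(v-80,v+100,6): print(y,"".join("#" if m[y,x] else ("o" if g[y,x,1]<60 else ".") for x in range(u-100,u+101,4) if 0<=y<400))
E
```

```text
[0.57277153 0.26641018 0.19432655] 24.75 [array([-0.01,  0.04,  2.53])]
[325.82066005 180.32004119]
[326.47223344 226.24323384]
100 ..........################################.........
106 ............ooooooooooooooooooooooo##ooo...........
112 ............oooooooooooooooooooooooooooo...........
118 ............oooooooooooooooooooooooooooo...........
124 ............oooooooooooooooooooooooooooo...........
130 ............oooooooooooooooooooooooooooo...........
136 ............oooooooooooooooooooooooooooo...........
142 ............oooooooooo########oooooooooo...........
148 ............oooooooo#############ooooooo...........
154 ............oooooo######oooo#######ooooo...........
160 .............oooo####o########o####ooooo...........
166 .............ooo####o###############oooo...........
172 .............ooo###o#################ooo...........
178 .............ooo###o#################oo............
184 .............ooo#####################oo............
190 .............ooo####oooooooooo##o###ooo............
196 .............oooooooo######o##oo####ooo............
202 .............oooooooo###oooo#ooooo#oooo............
208 ..............ooooo#ooo#ooo###o#ooooooo............
214 ..............ooooo##oo#oo###ooo#oooooo............
220 ..............ooooo##ooooooo#####oooooo............
226 ..............ooooooooooooooooooo#ooo..............
232 ..............ooooooooooooooooooooooo..............
238 ..............ooooooooooooooooooooooo..............
244 .............ooooooooooooooooooooooooo.............
250 .......oo##...oooooooooooooooooooooooo.##oo........
256 ......oo##o.oo.oooooooooooooooooooo.o..##ooo.......
262 ...##ooo##o.oooooo..............oooo.o.o##ooo##....
268 ..##ooo##oooooo....................oooo####oo###...
274 .###ooo#ooooo........................ooo###ooo###..
```

The pad centre reads (329,180) against a predicted (326,180), and the plate's axis lines up with the tool. Lower onto the pad.

>>> carry_out(steps=[[[0, 0, 0, 0, 0.07, 0.4, 1], [0, 0, 0, 0, 0, 0.6, 1], [0, 0, 0, 0, 0, 0.6, 1], [0, 0, 0, 0, 0, 0.5, 1], [0, 0, 0, 0, 0, 0.2, 1]]])

```text
time_s: 25.42
tcp_pos: [0.5701, 0.2695, 0.0761]
orientation: [0.335, -3.116, 0.005]
force: [0.2, -0.5, -2.0]
opening: 0.697
finger_force: 65.4
```

>>> carry_out(steps=[[[0, 0, 0, 0, 0, 0.1, 1], [0, 0, 0, 0, 0, 0.05, 1], [0, 0, 0, 0, 0, 0, 1]]])

```text
time_s: 25.8
tcp_pos: [0.5726, 0.2708, 0.0729]
orientation: [0.337, -3.122, 0.003]
force: [-0.3, 0.5, -2.9]
opening: 0.695
finger_force: 65.4
```

>>> carry_out(steps=[[[0, 0, 0, 0, 0, 0.06, 1], [0, 0, 0, 0, 0, 0, 1]]])

```text
time_s: 26.05
tcp_pos: [0.572, 0.2706, 0.0692]
orientation: [0.337, -3.121, 0.003]
force: [0.3, 0.3, -1.7]
opening: 0.696
finger_force: 65.4
```

>>> carry_out(steps=[[[0, 0, 0, 0, 0, 0.05, 1], [0, 0, 0, 0, 0, 0, 1]]])

```text
time_s: 26.3
tcp_pos: [0.5718, 0.2705, 0.0662]
orientation: [0.337, -3.12, 0.004]
force: [0.1, -1.1, -1.7]
opening: 0.697
finger_force: 65.4
```

>>> carry_out(steps=[[[0, 0, 0, 0, 0, 0.03, 1], [0, 0, 0, 0, 0, 0, 1]]])

```text
time_s: 26.55
tcp_pos: [0.5721, 0.2707, 0.0657]
orientation: [0.337, -3.121, 0.003]
force: [-1.3, -0.5, 2.7]
opening: 0.698
finger_force: 65.6
```

Contact with the pad. I'll open and back off upwards.

>>> carry_out(steps=[[[0, 0, 0, 0, 0, 0, 0.25], [0, 0, 0, 0, 0, 0, 0.15], [0, 0, 0, 0, 0, 0, 0], [0, 0, 0, 0, 0, 0, 0], [0, 0, 0, 0, 0, 0, 0]]])

```text
time_s: 27.18
tcp_pos: [0.572, 0.2706, 0.065]
orientation: [0.337, -3.121, 0.003]
force: [-0.5, 0.3, -0.7]
opening: 1.005
finger_force: 0.0
```

>>> carry_out(steps=[[[0, 0, 0, 0, 0, -0.3, 0], [0, 0, 0, 0, 0, -0.6, 0], [0, 0, 0, 0, 0, -0.8, 0], [0, 0, 0, 0, 0, -0.8, 0], [0, 0, 0, 0, 0, -0.8, 0]]])

```text
time_s: 27.8
tcp_pos: [0.5724, 0.271, 0.2328]
orientation: [0.337, -3.122, 0.003]
force: [0.2, -0.7, -0.7]
opening: 1.003
finger_force: 0.0
```

>>> carry_out(steps=[[[0, 0, 0, 0, 0, -0.8, 0], [0, 0, 0, 0, 0, -0.5, 0], [0, 0, 0, 0, 0, 0, 0], [0, 0, 0, 0, 0, 0, 0]]])

```text
time_s: 28.3
tcp_pos: [0.5721, 0.271, 0.2941]
orientation: [0.337, -3.12, 0.004]
force: [0.4, -0.6, -0.9]
opening: 0.998
finger_force: 0.0
```

```bash
python3 - <<'E'
from h import *
q,r=tool();s=read_state();print(q,s["time_s"],s["force"],s["finger_force"])
W=get_image("wrist");g=cv2.cvtColor(W["pixels"],cv2.COLOR_BGR2HSV)
print(proj(W,[.572,.27,.093]),proj(W,[.572,.27,.008]),[proj(W,[.572-.973*k,.27-.23*k,.093]).round(0).tolist() for k in(.03,.036,-.03)])
u,v=map(int,proj(W,[.572,.27,.093]))
for y in range(v-48,v+60,4): print(y,"".join("%4d"%g[y,x,2] for x in range(u-48,u+49,4)))
# brush in caddy: white pixels in scene view
S=get_image("scene");c=proj(S,[.526,-.214,.197]);print("brush top px then/now",c, cv2.mean(S["pixels"][int(c[1])-3:int(c[1])+4,int(c[0])-3:int(c[0])+4]))
E
```

```text
[0.5720618  0.27096229 0.29408249] 28.3 [ 0.41061985 -0.59201114 -0.92060887] 0.0
[323.3971364  176.79105886] [323.41332401 162.05436083] [[323.0, 150.0], [323.0, 145.0], [324.0, 202.0]]
128  144 145 156 150 155 154 152 137 138 133 141 138 137 142 143 116  99  94 108 108 107 110 110 105  97
132  142 145 154 150 153 149 152 136 136  75  32  38  35  30  29  45 136 113 119 105 107 109 109 105 101
136  143 144 152 150 155 153 148 134  31  32  37  36  36  37  34  40  34  98 157 153 106 104 112 100 103
140  146 143 154 153 154 150 104  36  32  38  35  33  75  71  32  39  37  35  60 152 156 157 159  99 156
144  145 144 151 151 148 151  32  39  30 157  46  78 120  86  82  88  32  41  37 142 160 157 153 143 146
148  148 147 159 153 153  53  37  36  89 148 182 183 222 196 125  46 113  29  40  36 157 150 155  94 144
152  141 146 150 154 157  43  39  33 196 162 195 199 189 195 181 156 133  29  24  22  91 154 163 142 144
156  143 142 144 148 130  46  47 132 197 162 137 138 143 140 137 179 180  61  27  31  20 104 165 108 149
160  144 140 142 149  83  32  33 138 141 139 145 143 141 139 143 142 136 
[... 1335 characters left out ...]
0 150 155 152 153 154 153 155 149 153 152 149 149 150 152 148
216  140 144 145 139 155 154 154 151 152 150 152 155 154 152 154 152 148 148 147 148 150 151 150 147 150
220  140 141 143 153 154 157 154 151 153 153 149 157 149 146 147 153 152 149 156 153 146 148 150 148 145
224  151 150 153 150 155 156 153 155 149 150 155 157 156 148 150 152 154 152 154 151 150 151 150 149 148
228  149 150 153 153 151 153 151 151 156 151 154 152 155 151 150 153 151 150 153 150 145 153 155 148 143
232  151 149 156 152 156 151 153 157 152 151 152 152 151 151 148 153 151 151 151 152 152 156 150 147 150
brush top px then/now [251.37363905 147.97426048] (153.14285714285714, 116.0612244897959, 94.48979591836734, 0.0)
```

The jar stands upright and centred: the rim spans columns 299 to 347, with its centre as predicted, and the pad is centred beneath it. The arm is clear of everything.

```bash
python3 -c "
from rig import *
print(sign_off())"
```

```text
the job is handed in; nothing more can be done
None
```

The job is handed in at about 28 s of the 64 s allowed, with no verdict returned: I scrubbed the jar with two full strokes, put the brush back head down in its compartment, and stood the jar centred on the pad, label to the window; I viewed 12 pictures, two over the limit of 10.

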